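# Re-index the punch-guide swing arm and lock it over the steel block

## Robot

A 6-joint arm with a two-finger parallel gripper is mounted at the origin on a cart in front of the work surface, level with it; the furniture and walls round the work are solid. World frame = base frame: x ahead of the robot, y to its left, z up, the work surface at z = 0. Lengths are in m, angles in rad, forces in N, time in s.
With the tool pointing down it reaches from about 0.375 to 0.75 m from the base axis. Payload 9 kg.
Tool frame: the origin (TCP) lies midway between the tips of the shut fingers; the grasp point (between the pads) lies 19 mm behind it (r.grasp_offset is the distance from the TCP to the grasp point, in m); z points along the fingers, y is the line along which they close (so a half turn about z gives the same grasp; the last joint's range is limited). The gripper opens to 85 mm and grips with 20 to 120 N. Pads are 22 mm wide; open, the fingers measure 114 mm over their backs; the gripper's body (76 mm by 85 mm) begins 54 mm behind the grasp point. The pads swing forward as they close: fully open they stand 13 mm farther back than shut.
Start: joints at [1.049, 0.104, 0.097, 1.564, 0, 1.353], TCP at [0.179, 0.573, 0.231] pointing down, gripper open.
Joint ranges: [-2.99, 2.99], [-0.84, 1.86], [-1.1, 1.16], [-1.84, 2.11], [-1.51, 1.56], [-3.14, 3.14]. Speed limits (rad/s): [2.22, 2.22, 2.57, 3.14, 3.14, 3.14].

## Interface

Orientations are given as a unit quaternion [w, x, y, z].
In Python, from cell import r gives the robot as it stands.
- The arm moves only by the shell command python3 -m crank 'ROWS' [FORCE]. ROWS is JSON, a list of rows, each an object with "xyz": the shift along the tool's x, y, z in mm, a list of three; "dr": the turn, a rotation vector about the tool's x, y, z in degrees, a list of three; "claw": the opening, from -1 (shut) to 1 (fully open). A call has 1 to 8 rows; each row is the pose to reach, as a shift and turn from the pose commanded when the call began, along the tool's axes at that moment; what a row does not reach only later rows make up. A row lasts 1/12 s, in which the tool goes at most 41.7 mm and 7.16 degrees, less where a joint would pass 70% of its speed; a pose out of reach is approached as far as the arm can. A call with a gripper value outside its range is refused whole. The fingers move at their own pace and stop on an object; FORCE is the grip in N (left out, the last holds). Time passes only in rows, so rows that repeat a pose let the fingers close. It gives the time, the measured TCP pose, the force, the opening and the grip force at its end, in the units of the state.
- r.state(): the state, without advancing time (a new reading comes with each control period).
- r.camera(name): name is "scene" or "top" or "wrist"; returns the picture (420x560x3 uint8, red, green, blue); there is no depth.
- r.calibration(name): a dict with "fx", "fy", "cx", "cy" (pixels), "R" (3x3) and "t" (3): a world point X has camera coordinates R X + t. Camera axes: x right, y down, z forward; pixel columns grow to the right and rows downward; lengths in m; the calibration is good to about 2 mm. A picture is of the moment at which its call begins: read the wrist's pose just before it. calibration takes no time and is no camera call; for the wrist camera it gives the pose at the moment of the call.
- r.close_job(): hands the job in; it is judged then, once.
The state is a dict: "t": time; "joints": joint angles; "joint_vel": joint speeds; "joint_torque": joint torques, N m; "tool_pos": TCP position; "tool_rot": TCP orientation; "ft_force": force on the tool from outside, world axes, zero at the start; "ft_torque": the same for the moment, N m; "grip_width": opening from 0.0 (shut) to 1.0 (fully open); "grip_force": force on a finger pad.
Only numpy, scipy, OpenCV 4.12 (cv2) and the standard library are available. Lean on these libraries where they do the work, as an engineer would, in place of code of your own. Each camera call takes 0.05 s, during which the arm holds its last target. There are 200 camera calls.

## Task

Swing the punch-guide arm round until its guide tube stands over the square steel block, and lock it there: pull the index plunger up by its T-bar and twist it so that it stays out by itself, swing the arm, then twist the bar back so that the pin drops fully home. One of the two upright bottles stands in the way of that swing: first set it aside on the bench, upright, where the arm cannot hit it. The arm must not hit a bottle, no bottle may fall, and the other bottle, the low things round the fixture and the tools stay where they are.

Things in the scene. Friction and masses are not known exactly. Their poses are not given: they have to be found in the camera images.
- swivel_base: grey cast swivel fixture, fixed to the bench. Origin on the swing axis at bench height, z up; +x points along the arm as it stands at the start. Round foot 144 mm across; index plate 130 mm across, its top at z 40 mm; on the -x side a bracket (46 mm wide, out to 112 mm) carries the upright index plunger, its axis 55 mm from the swing axis
- swing (a joint): angle of the arm about the swing axis (rad), 0 at the start, along the fixture's +x, positive counter-clockwise from above, -1.9 to 1.9. Index slots at -1.815, -0.908, 0, 0.908, 1.815 (every 52 deg). With the pin out it turns with light friction (0.06 N m) and stays where it is left. The round-nosed pin drops into a slot by itself within about 3 deg of it
- tbar_grip (a point): centre of the plunger's black T-bar, 46 mm long, 14 mm wide, 16 mm high; 120 mm above the bench while locked. x along the bar, z up. While locked the bar lies along the fixture's x axis. Below the bar there is free space down to a slotted steel collar whose top is at z 97 mm (24 mm across)
- plunger (a joint): lift of the plunger (m): 0 = pin fully home in a slot, at most 0.020. A spring pulls it down with 4.5 N at 0 and 7.5 N at 0.020. The cross-pin under the bar leaves the collar's slot at 0.014; the pin leaves the index plate at 0.011
- tbar (a joint): twist of the T-bar (rad): 0 = locked position (its stop), growing clockwise seen from above to a stop at 1.15. It turns only while the plunger is lifted over 0.014; let go at more than about 0.5 its cross-pin rests on the collar and holds the plunger out at 0.014. Turned back to 0 the cross-pin drops into the slot
- steel_block: plain square steel block, 62 x 62 x 19 mm, loose; origin at the centre of its underside. Lies within 5 mm of one of the guide tube's four outer stations (-104, -52, +52 or +104 deg, 125 mm from the swing axis)
- tin: low round metal tin with a lid, 65 mm across, 28 mm high, loose; origin under its centre. Lies within 5 mm of one of the guide tube's four outer stations (-104, -52, +52 or +104 deg, 125 mm from the swing axis)
- eraser: small grey rubber block, 22 x 46 x 14 mm, loose; origin under its centre. Lies within 5 mm of one of the guide tube's four outer stations (-104, -52, +52 or +104 deg, 125 mm from the swing axis)
- spool: small solder spool standing on its flange, 42 mm across, 28 mm high, loose; origin under its centre. Lies within 5 mm of one of the guide tube's four outer stations (-104, -52, +52 or +104 deg, 125 mm from the swing axis)
- glue: small upright glue bottle with a pointed cap, body 28 mm across, 70 mm high (straight body up to 46 mm: grip it there, the cap gives no hold), loose, under 0.1 kg; origin under its centre. Stands at about +21 or -21 deg from the fixture's +x, 125 mm from the swing axis; the two bottles stand one on each side of the arm
- bottle: upright bottle with a ribbed screw cap, 42 mm across, 85 mm high (straight body up to 68 mm), loose, under 0.15 kg; origin under its centre. Stands at about +21 or -21 deg from the fixture's +x, 125 mm from the swing axis; the two bottles stand one on each side of the arm
- tub: translucent rectangular plastic tub, 67 x 82 x 46 mm, long along its y axis; bystander; origin under its centre; the bench's edges are at about x 0.33 m (front) and y 0.37 m (left)
- hammer: small hammer lying on the bench, 63 x 206 x 25 mm, long along its y axis; bystander; origin under its centre
- pliers: flat pliers lying on the bench, 53 x 153 x 14 mm, long along its y axis; bystander; origin under its centre
- compound_bar: bar of polishing compound, 35 x 86 x 27 mm, long along its y axis; bystander; origin under its centre; it lies in front of the tall blue blasting cabinet, whose front runs from about (x 0.63, y -0.14 m) to (0.67, 0.10 m)
- swing_arm: index plate with its aluminium arm (22 mm wide, from z 41 to 53 mm, 125 mm long) and the guide tube at the arm's end, turning about the swing axis. Origin on the swing axis at bench height; x points outward along the arm, z up
- guide (a point): centre of the top of the upright steel guide tube at the arm's end, 125 mm from the swing axis, 90 mm above the bench. The tube is 26 mm in diameter, from 36 to 90 mm above the bench, with a 32 mm collar from z 45 to 55 mm: grip it above the collar. It passes over the low things
Mind the look-alikes: they are no part of the job. Leave any brown look-alike of the steel_block alone.

How it is judged:
By the outcome, as a careful person would: the job done as asked, in the order asked, and still so for the second after the job is handed in, with the robot touching nothing.
It also fails if it takes over 72 s, if anything falls off the work surface, if the arm or the gripper's body presses on something with over 40 N, if the wrist force passes 120 N, or if a joint passes its speed limit or range.

## Working session

There is one attempt and no reset: what is moved stays moved. The work goes in short steps, Python scripts to look and compute and a shell command to move; the robot and the scene stay as the last step left them, time stands still between calls to the robot, and variables do not carry over. Pictures are saved under pics/ and viewed, at most 10 in all, crops included, and the job is handed in when it is done.

```bash
ls; mkdir -p pics; python3 - <<'E'
from cell import r
import cv2
print(r.state())
for n in("scene","top"):
    cv2.imwrite(f"pics/{n}0.png",cv2.resize(r.camera(n)[:,:,::-1],(800,600),interpolation=cv2.INTER_CUBIC))
    print(n,r.calibration(n))
E
```

```text
pics
{'t': 0.0, 'joints': array([1.04928326e+00, 1.04694926e-01, 9.64783668e-02, 1.56390040e+00,
       1.59375640e-06, 1.35311436e+00]), 'joint_vel': array([-3.55777904e-03,  1.17155503e-03,  9.02851223e-05, -9.32518385e-04,
        3.10451621e-04,  3.52915906e-04]), 'joint_torque': array([-7.75427488e-04, -5.56927228e+01,  5.03649223e+01,  1.70163426e-02,
       -2.41616517e-04,  3.00094733e-06]), 'tool_pos': array([0.17931911, 0.57223257, 0.23052989]), 'tool_rot': array([-2.39275550e-04,  1.51331866e-01,  9.88482792e-01, -6.15438409e-04]), 'ft_force': array([-0.70049561, -0.35978594,  1.02642163]), 'ft_torque': array([ 0.06045296,  0.00343469, -0.05727417]), 'grip_force': 0.0, 'grip_width': 1.0023533909841216}
scene {'fx': 515.6697852403908, 'fy': 515.6697852403908, 'cx': 274.6748577116851, 'cy': 214.3848238995252, 'R': array([[ 0.90421779, -0.42642825,  0.02343372],
       [-0.24118145, -0.55515567, -0.79601111],
       [ 0.35245099,  0.71411563, -0.60482822]]), 't': array([-0.51216391,  0.14742587,  1.2318444 ])}
top {'fx': 434.0832704570758, 'fy': 434.0832704570758, 'cx': 275.39186677021434, 'cy': 208.12802521047104, 'R': array([[ 0.00459367, -0.99997434, -0.0054968 ],
       [-0.97692808, -0.00331397, -0.21354285],
       [ 0.21351916,  0.00635092, -0.97691823]]), 't': array([-0.10562096,  0.52517804,  1.32375783])}
```

View pics/top0.png

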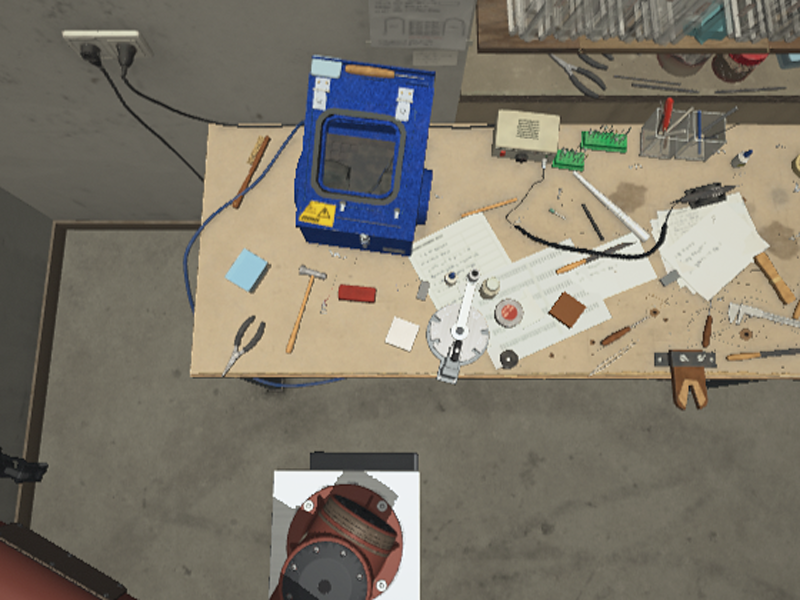

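View pics/scene0.png

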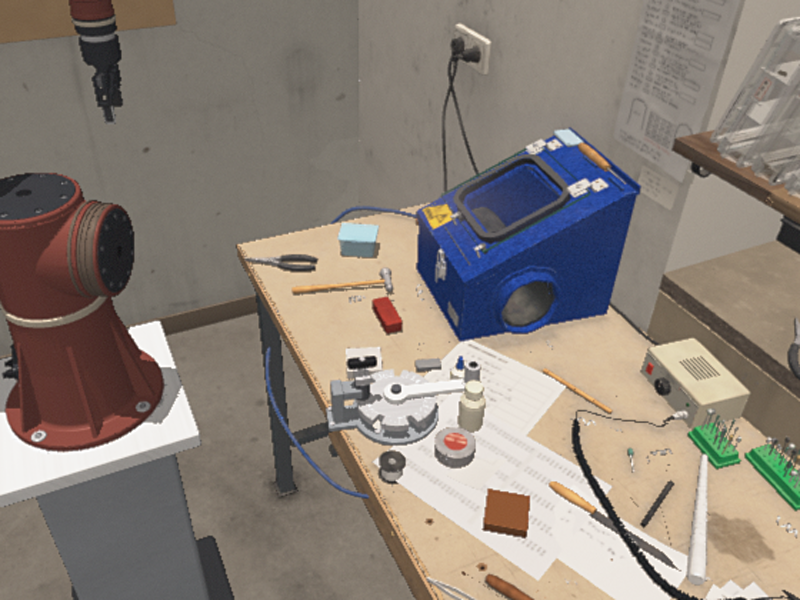

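```bash
cat > h.py <<'E'
import numpy as np, cv2
from cell import r
from scipy.spatial.transform import Rotation as Ro
def pix(c,u,v,z):
    R=np.array(c["R"]);t=np.array(c["t"])
    d=R.T@np.array([(u-c["cx"])/c["fx"],(v-c["cy"])/c["fy"],1]);o=-R.T@t
    return (o+d*(z-o[2])/d[2])
def proj(c,X):
    p=np.array(c["R"])@np.array(X)+c["t"]; return np.array([c["fx"]*p[0]/p[2]+c["cx"],c["fy"]*p[1]/p[2]+c["cy"]])
def rot(): q=r.state()["tool_rot"]; return Ro.from_quat([q[1],q[2],q[3],q[0]])
def to(target,yaw=None):
    "tool-frame mm shift to world target; current yaw of tool y axis (deg)"
    s=r.state();A=rot()
    y=A.as_matrix()[:,1]
    return np.round(A.inv().apply(np.array(target)-s["tool_pos"])*1000,1), round(np.degrees(np.arctan2(y[1],y[0])),1)
def crop(name,u0,v0,w,h,k,f):
    im=r.camera(name)[v0:v0+h,u0:u0+w,::-1]
    cv2.imwrite(f"pics/{f}.png",cv2.resize(im,None,fx=k,fy=k,interpolation=cv2.INTER_CUBIC))
E
python3 - <<'E'
from h import *
c=r.calibration("top")
for n,u,v,z in [("axis",459,331,.055),("guide",472,277,.09),("glue",450,275,.07),("bottle",490,286,.085),("block",402,334,.019),("tin",509,313,.028),("spool",509,358,.028),("eraser",423,291,.014),("tbar",455,351,.12),("brown",567,310,.02)]:
    print(n,pix(c,u*.7,v*.7,z).round(3))
crop("top",265,170,120,105,6.5,"topcrop")
print(np.array(r.calibration("wrist")["R"]).round(2),rot().as_matrix().round(2), r.calibration("wrist"))
E
```

```text
axis [ 0.451 -0.248  0.055]
guide [ 0.564 -0.275  0.09 ]
glue [ 0.574 -0.229  0.07 ]
bottle [ 0.545 -0.315  0.085]
block [ 0.449 -0.123  0.019]
tin [ 0.496 -0.364  0.028]
spool [ 0.395 -0.361  0.028]
eraser [ 0.55  -0.171  0.014]
tbar [ 0.398 -0.233  0.12 ]
brown [ 0.505 -0.498  0.02 ]
[[ 0.3   0.95 -0.  ]
 [ 0.92 -0.29  0.27]
 [ 0.25 -0.08 -0.96]] [[-0.95  0.3  -0.  ]
 [ 0.3   0.95 -0.  ]
 [ 0.   -0.   -1.  ]] {'fx': 291.78367710659916, 'fy': 291.78367710659916, 'cx': 282.14787624184925, 'cy': 212.38416009385355, 'R': array([[ 0.29943305,  0.95411581, -0.00169295],
       [ 0.91942392, -0.28807055,  0.2677219 ],
       [ 0.25495001, -0.08172132, -0.96349474]]), 't': array([-0.5990952 , -0.0339654 ,  0.37769097])}
```

View pics/topcrop.png

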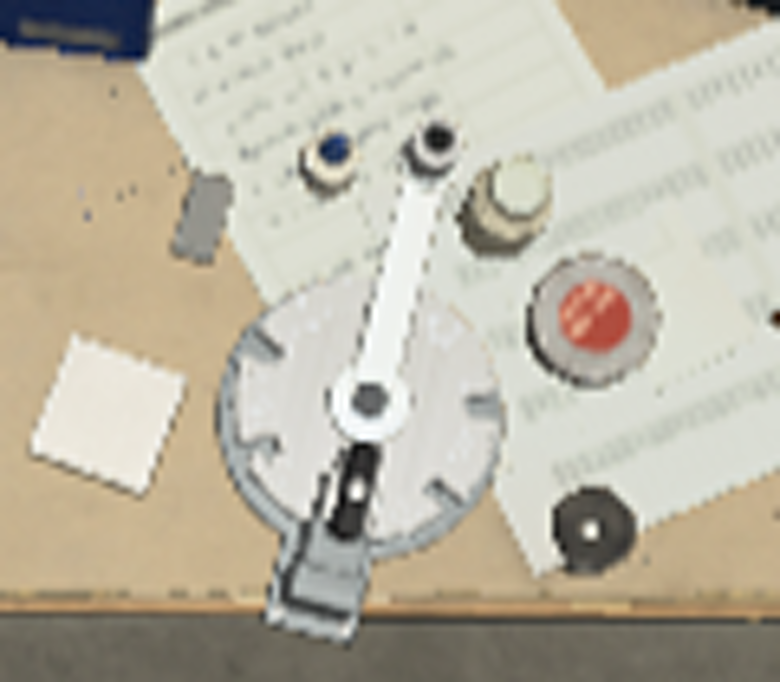

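The top picture shows one white/pale square (402,334 full view; 108,413 crop) at the +104° station. It can only be mistaken for the brown square (567,310), which is off-station and is the look-alike. The glue (blue tip, crop 333,148) stands on the + side, so it blocks the swing. The bottle (crop 515,190) is on the − side and stays.

```bash
python3 -m crank '[{"xyz":[-400,-300,-30],"dr":[0,0,0],"claw":1},{"xyz":[-400,-300,-30],"dr":[0,0,0],"claw":1},{"xyz":[-400,-300,-30],"dr":[0,0,0],"claw":1},{"xyz":[-400,-300,-30],"dr":[0,0,0],"claw":1},{"xyz":[-400,-300,-30],"dr":[0,0,0],"claw":1},{"xyz":[-400,-300,-30],"dr":[0,0,0],"claw":1},{"xyz":[-400,-300,-30],"dr":[0,0,0],"claw":1},{"xyz":[-400,-300,-30],"dr":[0,0,0],"claw":1}]'
python3 - <<'E'
from h import *
s=r.state();print(s["joints"].round(2)); print(to([.46,-.18,.28]))
c=r.calibration("wrist");R=np.array(c["R"]);print("cam",(-R.T@c["t"]-s["tool_pos"]).round(3),R[2].round(2))
E
```

```text
t: 0.82
tool_pos: [0.3744, 0.3006, 0.2513]
tool_rot: [0.0, 0.151, 0.989, 0.0]
ft_force: [0.9, -0.2, 0.9]
grip_width: 0.996
grip_force: 0.0
[ 0.4  -0.26 -0.21  1.62  0.    0.71]
(array([-225.4, -433.1,  -28.7]), np.float64(72.6))
cam [-0.065  0.02   0.141] [ 0.26 -0.08 -0.96]
```

```bash
python3 -m crank '[{"xyz":[-225,-430,-30],"dr":[0,0,0],"claw":1},{"xyz":[-225,-430,-30],"dr":[0,0,0],"claw":1},{"xyz":[-225,-430,-30],"dr":[0,0,0],"claw":1},{"xyz":[-225,-430,-30],"dr":[0,0,0],"claw":1},{"xyz":[-225,-430,-30],"dr":[0,0,0],"claw":1},{"xyz":[-225,-430,-30],"dr":[0,0,0],"claw":1},{"xyz":[-225,-430,-30],"dr":[0,0,0],"claw":1},{"xyz":[-225,-430,-30],"dr":[0,0,0],"claw":1}]'
python3 - <<'E'
from h import *
print(to([.46,-.20,.28]))
E
```

```text
t: 1.48
tool_pos: [0.4326, -0.0271, 0.272]
tool_rot: [0.0, 0.151, 0.988, 0.0]
ft_force: [0.8, -0.6, 0.0]
grip_width: 0.997
grip_force: 0.0
(array([ -77.9, -156.8,   -8. ]), np.float64(72.6))
```

```bash
python3 -m crank '[{"xyz":[-78,-157,-8],"dr":[0,0,0],"claw":1},{"xyz":[-78,-157,-8],"dr":[0,0,0],"claw":1},{"xyz":[-78,-157,-8],"dr":[0,0,0],"claw":1},{"xyz":[-78,-157,-8],"dr":[0,0,0],"claw":1},{"xyz":[-78,-157,-8],"dr":[0,0,0],"claw":1},{"xyz":[-78,-157,-8],"dr":[0,0,0],"claw":1},{"xyz":[-78,-157,-8],"dr":[0,0,0],"claw":1}]'
python3 - <<'E'
from h import *
import pickle
pickle.dump(r.calibration("wrist"),open("c1.pkl","wb"))
im=r.camera("wrist"); cv2.imwrite("pics/w1raw.png",im[:,:,::-1])
cv2.imwrite("pics/w1.png",cv2.resize(im[:,:,::-1],(800,600),interpolation=cv2.INTER_CUBIC))
E
```

```text
t: 2.07
tool_pos: [0.4599, -0.198, 0.2794]
tool_rot: [-0.0, 0.152, 0.988, 0.0]
ft_force: [-0.2, 0.7, 0.5]
grip_width: 1.003
grip_force: 0.0
```

View pics/w1.png

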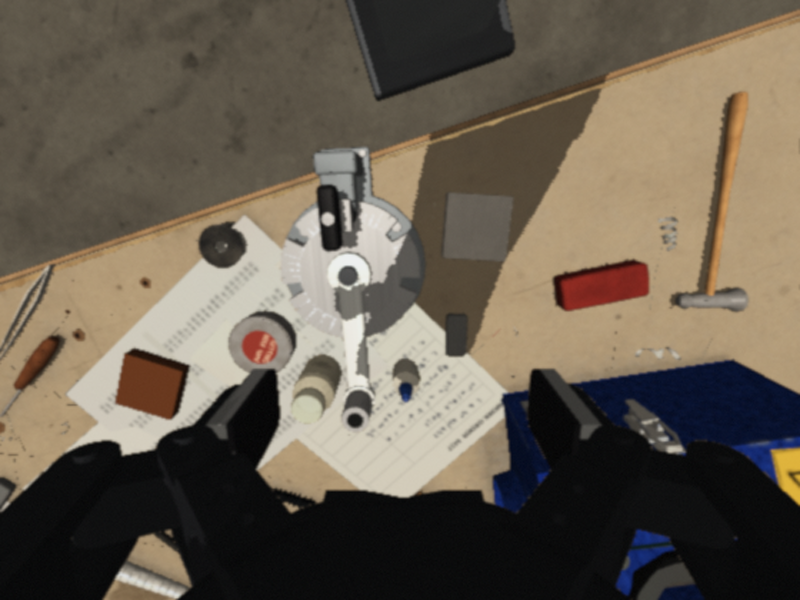

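The wrist picture shows the T-bar at (330,217), axis cap (348,275), guide top (355,418), glue tip (407,393), block (478,227) and eraser (457,335).

```bash
cat > fit.py <<'E'
from h import *
import pickle
from scipy.optimize import least_squares
cw=pickle.load(open("c1.pkl","rb"));ct=r.calibration("top")
k=6.5
T={"guide":(437,138,.09),"tbar":(357,488,.128),"glue":(335,147,.068),"bottle":(521,187,.085),"block":(108,413,.019),"tin":(594,318,.028),"spool":(593,530,.028),"eraser":(203,217,.014)}
W={"guide":(355,419,.09),"tbar":(329,217,.128),"glue":(406,393,.068),"bottle":(309,405,.085),"block":(478,227,.019),"tin":(262,345,.028),"spool":(222,245,.028),"eraser":(457,335,.014)}
P={}
for n in T:
    a=pix(ct,265+T[n][0]/k-.5,170+T[n][1]/k-.5,T[n][2]); b=pix(cw,W[n][0]*.7,W[n][1]*.7,W[n][2])
    print(n,a.round(4)[:2],b.round(4)[:2]); P[n]=(a,b)
st={"guide":(125,0),"tbar":(-55,0)}
def f(p):
    e=[]
    for n,(rr,an) in st.items():
        q=np.array([p[0]+rr/1e3*np.cos(p[2]+an),p[1]+rr/1e3*np.sin(p[2]+an)])
        for c,M,tr in((ct,T,1),(cw,W,0)):
            uv=proj(c,[*q,M[n][2]])
            o=np.array([265+M[n][0]/k-.5,170+M[n][1]/k-.5]) if tr else np.array(M[n][:2])*.7
            e+=list(uv-o)
    return e
s=least_squares(f,[.45,-.25,-.22]);p=s.x
print(p,np.degrees(p[2]),np.round(s.fun,1))
for n in P:
    m=(P[n][0]+P[n][1])[:2]/2-p[:2]; print(n,np.hypot(*m).round(4),np.degrees(np.arctan2(m[1],m[0])-p[2]).round(1))
E
python3 fit.py
```

```text
guide [ 0.5745 -0.2796] [ 0.5715 -0.2784]
tbar [ 0.4002 -0.2346] [ 0.398  -0.2323]
glue [ 0.5756 -0.2325] [ 0.5718 -0.2307]
bottle [ 0.5516 -0.32  ] [ 0.5484 -0.3146]
block [ 0.4516 -0.1221] [ 0.4506 -0.1205]
tin [ 0.4987 -0.3632] [ 0.4975 -0.3588]
spool [ 0.3932 -0.359 ] [ 0.3931 -0.3559]
eraser [ 0.5527 -0.17  ] [ 0.5515 -0.1687]
[ 0.45130832 -0.24661191 -0.259103  ] -14.845508609844126 [-0.3  0.7 -0.   0.5 -0.7  0.7 -0.2  0.2]
guide 0.1259 -0.0
tbar 0.0539 180.7
glue 0.1233 21.9
bottle 0.1214 -20.8
block 0.1253 105.0
tin 0.1236 -52.9
spool 0.1252 -102.8
eraser 0.127 52.3
```

```bash
python3 - <<'E'
from h import *
print(to([.5735,-.2315,.17]))
E
```

```text
(array([-118.6,    1.2,  109.6]), np.float64(72.6))
```

```bash
python3 -m crank '[{"xyz":[-118.5,1,110],"dr":[0,0,65],"claw":0.4},{"xyz":[-118.5,1,110],"dr":[0,0,65],"claw":0.4},{"xyz":[-118.5,1,110],"dr":[0,0,65],"claw":0.4},{"xyz":[-118.5,1,110],"dr":[0,0,65],"claw":0.4},{"xyz":[-118.5,1,110],"dr":[0,0,65],"claw":0.4},{"xyz":[-118.5,1,110],"dr":[0,0,65],"claw":0.4},{"xyz":[-118.5,1,110],"dr":[0,0,65],"claw":0.4},{"xyz":[-118.5,1,110],"dr":[0,0,65],"claw":0.4}]'
python3 - <<'E'
from h import *
c=r.calibration("wrist")
im=r.camera("wrist")
cv2.imwrite("pics/w2.png",cv2.resize(im[:,:,::-1],(800,600),interpolation=cv2.INTER_CUBIC))
print(to([.5735,-.2315,.17]),r.state()["joints"].round(2),proj(c,[.5735,-.2315,.07])/.7)
E
```

```text
t: 2.78
tool_pos: [0.5738, -0.2303, 0.1698]
tool_rot: [-0.0, 0.608, 0.794, 0.0]
ft_force: [0.2, -0.3, -0.2]
grip_width: 0.7
grip_force: 0.0
(array([-0.9, -0.6,  0.1]), np.float64(14.5)) [-0.59  0.16  0.04  1.46  0.    0.72] [402.85392755 306.21596373]
```

View pics/w2.png

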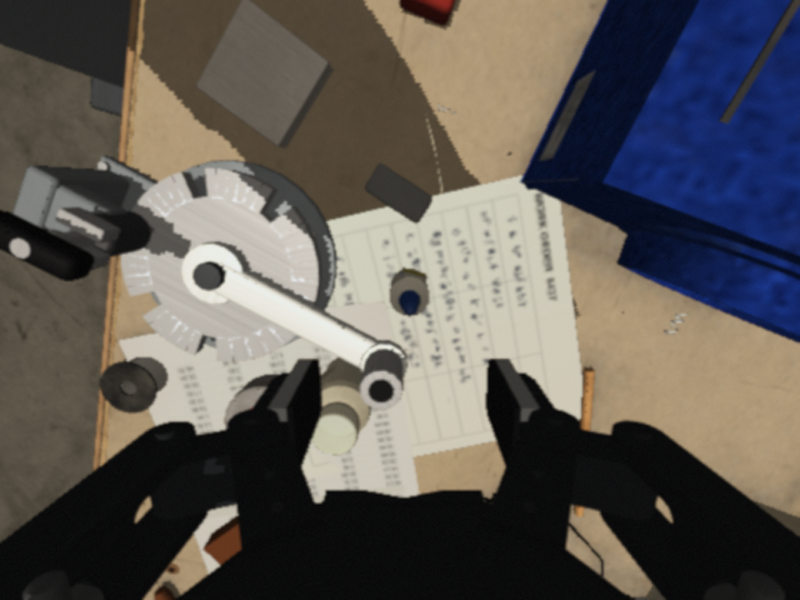

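The wrist picture shows the glue tip at (410,302) and the guide top at (381,391). I'll check both against the calibration.

```bash
python3 - <<'E'
from h import *
c=r.calibration("wrist")
for n,u,v,z in[("tip",410,302,.07),("tip65",410,302,.065),("body46",409,284,.046),("guide",381,391,.09),("axis",208,275,.055)]: print(n,pix(c,u*.7,v*.7,z).round(4))
print(.4513+.125*np.cos(.259),-.2466-.125*np.sin(.259))
E
```

```text
tip [ 0.577  -0.2281  0.07  ]
tip65 [ 0.5775 -0.2294  0.065 ]
body46 [ 0.5754 -0.2227  0.046 ]
guide [ 0.5727 -0.2793  0.09  ]
axis [ 0.4514 -0.2468  0.055 ]
0.5721308219310762 -0.27861425419185254
```

```bash
python3 -m crank '[{"xyz":[-1.2,2,20],"dr":[0,0,7],"claw":0.4},{"xyz":[-1.2,2,50],"dr":[0,0,7],"claw":0.4},{"xyz":[-1.2,2,80],"dr":[0,0,7],"claw":0.4},{"xyz":[-1.2,2,110],"dr":[0,0,7],"claw":0.4},{"xyz":[-1.2,2,135],"dr":[0,0,7],"claw":0.4},{"xyz":[-1.2,2,148],"dr":[0,0,7],"claw":0.4},{"xyz":[-1.2,2,148],"dr":[0,0,7],"claw":0.4},{"xyz":[-1.2,2,148],"dr":[0,0,7],"claw":0.1}]' 20 && python3 -m crank '[{"xyz":[0,0,0],"dr":[0,0,0],"claw":-0.1},{"xyz":[0,0,0],"dr":[0,0,0],"claw":-0.2},{"xyz":[0,0,0],"dr":[0,0,0],"claw":-0.5},{"xyz":[0,0,0],"dr":[0,0,0],"claw":-0.5},{"xyz":[0,0,0],"dr":[0,0,0],"claw":-0.5}]' 25
```

```text
t: 3.5
tool_pos: [0.576, -0.2324, 0.0224]
tool_rot: [-0.0, 0.653, 0.757, 0.0]
ft_force: [0.1, -0.5, 1.0]
grip_width: 0.573
grip_force: 0.0
t: 3.92
tool_pos: [0.5771, -0.234, 0.024]
tool_rot: [0.002, 0.654, 0.756, 0.0]
ft_force: [-0.8, 1.5, 6.2]
grip_width: 0.316
grip_force: 24.3
```

```bash
python3 -m crank '[{"xyz":[0,0,-15],"dr":[0,0,0],"claw":-0.5},{"xyz":[0,0,-35],"dr":[0,0,0],"claw":-0.5},{"xyz":[0,0,-60],"dr":[0,0,0],"claw":-0.5},{"xyz":[0,0,-90],"dr":[0,0,0],"claw":-0.5},{"xyz":[0,0,-90],"dr":[0,0,0],"claw":-0.5}]' 25; python3 - <<'E'
from h import *
print(to([.42,-.02,.11]))
E
```

```text
t: 4.33
tool_pos: [0.5787, -0.2352, 0.1194]
tool_rot: [0.005, 0.654, 0.756, 0.001]
ft_force: [1.4, 0.0, 0.2]
grip_width: 0.32
grip_force: 25.0
(array([ 235.9, -126. ,    7. ]), np.float64(8.3))
```

```bash
python3 -m crank '[{"xyz":[25,-13,0],"dr":[0,0,0],"claw":-0.5},{"xyz":[55,-29,0],"dr":[0,0,0],"claw":-0.5},{"xyz":[90,-48,0],"dr":[0,0,0],"claw":-0.5},{"xyz":[125,-67,0],"dr":[0,0,0],"claw":-0.5},{"xyz":[160,-86,0],"dr":[0,0,0],"claw":-0.5},{"xyz":[190,-102,0],"dr":[0,0,0],"claw":-0.5},{"xyz":[215,-115,0],"dr":[0,0,0],"claw":-0.5},{"xyz":[236,-126,7],"dr":[0,0,0],"claw":-0.5}]' 25; python3 -m crank '[{"xyz":[0,0,10],"dr":[0,0,0],"claw":-0.5},{"xyz":[0,0,30],"dr":[0,0,0],"claw":-0.5},{"xyz":[0,0,50],"dr":[0,0,0],"claw":-0.5},{"xyz":[0,0,65],"dr":[0,0,0],"claw":-0.5},{"xyz":[0,0,75],"dr":[0,0,0],"claw":-0.5},{"xyz":[0,0,75],"dr":[0,0,0],"claw":-0.5}]' 25; python3 - <<'E'
from h import *
print(r.state()["tool_pos"], rot().as_matrix()[:,2].round(3))
im=r.camera("wrist")
cv2.imwrite("pics/w3.png",cv2.resize(im[:,:,::-1],(800,600)))
E
```

```text
t: 5.0
tool_pos: [0.4169, -0.0169, 0.1065]
tool_rot: [0.002, 0.654, 0.757, 0.001]
ft_force: [0.6, 0.3, 0.1]
grip_width: 0.318
grip_force: 25.1
t: 5.5
tool_pos: [0.4162, -0.0178, 0.0282]
tool_rot: [-0.001, 0.654, 0.756, -0.0]
ft_force: [-0.4, 0.2, -1.1]
grip_width: 0.314
grip_force: 25.1
[ 0.41621795 -0.01779217  0.02819364] [-0.002  0.001 -1.   ]
```

View pics/w3.png

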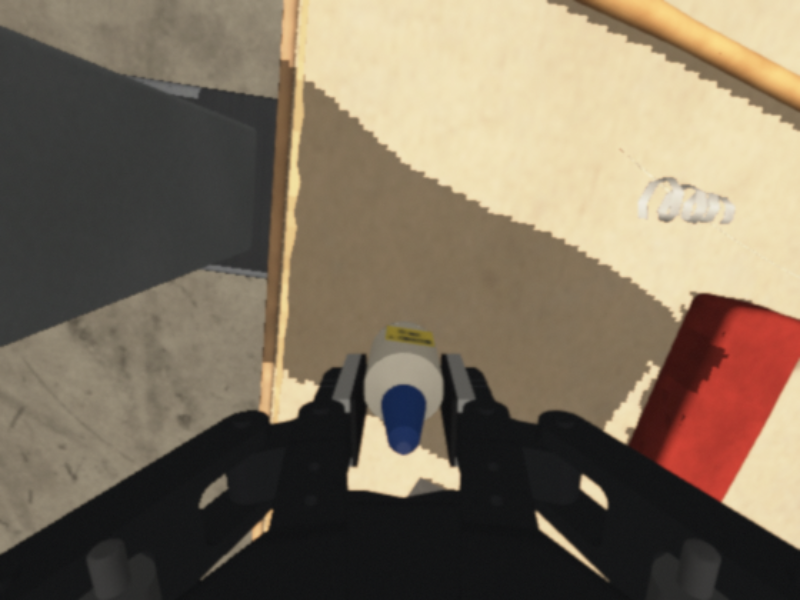

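The glue is held upright between the pads, with clear bench around it. I'll lower it to the bench.

```bash
python3 -m crank '[{"xyz":[0,0,2],"dr":[0,0,0],"claw":-0.5},{"xyz":[0,0,3],"dr":[0,0,0],"claw":-0.5},{"xyz":[0,0,4],"dr":[0,0,0],"claw":-0.5},{"xyz":[0,0,4],"dr":[0,0,0],"claw":-0.5}]'; python3 -m crank '[{"xyz":[0,0,1],"dr":[0,0,0],"claw":-0.5},{"xyz":[0,0,2],"dr":[0,0,0],"claw":-0.5},{"xyz":[0,0,2],"dr":[0,0,0],"claw":-0.5}]'
```

```text
t: 5.88
tool_pos: [0.4175, -0.0181, 0.0263]
tool_rot: [0.0, 0.654, 0.756, 0.0]
ft_force: [1.0, -0.5, -0.3]
grip_width: 0.316
grip_force: 25.1
t: 6.13
tool_pos: [0.4173, -0.018, 0.024]
tool_rot: [0.0, 0.654, 0.756, 0.0]
ft_force: [0.2, 0.1, 0.0]
grip_width: 0.319
grip_force: 25.2
```

```bash
python3 -m crank '[{"xyz":[0,0,1],"dr":[0,0,0],"claw":-0.5},{"xyz":[0,0,2],"dr":[0,0,0],"claw":-0.5},{"xyz":[0,0,2],"dr":[0,0,0],"claw":-0.5}]'
```

```text
t: 6.38
tool_pos: [0.4176, -0.0181, 0.0239]
tool_rot: [0.0, 0.654, 0.756, 0.0]
ft_force: [-8.8, 2.7, 21.9]
grip_width: 0.316
grip_force: 27.2
```

Contact, so I'll back off 1.5 mm, open gradually and rise.

```bash
python3 -m crank '[{"xyz":[0,0,-1.5],"dr":[0,0,0],"claw":-0.5},{"xyz":[0,0,-1.5],"dr":[0,0,0],"claw":-0.3},{"xyz":[0,0,-1.5],"dr":[0,0,0],"claw":-0.2},{"xyz":[0,0,-1.5],"dr":[0,0,0],"claw":0.0},{"xyz":[0,0,-1.5],"dr":[0,0,0],"claw":0.3},{"xyz":[0,0,-1.5],"dr":[0,0,0],"claw":0.3},{"xyz":[0,0,-1.5],"dr":[0,0,0],"claw":0.3}]'; python3 -m crank '[{"xyz":[0,0,-20],"dr":[0,0,0],"claw":0.3},{"xyz":[0,0,-50],"dr":[0,0,0],"claw":0.3},{"xyz":[0,0,-90],"dr":[0,0,0],"claw":0.3},{"xyz":[0,0,-130],"dr":[0,0,0],"claw":0.3},{"xyz":[0,0,-170],"dr":[0,0,0],"claw":0.3},{"xyz":[0,0,-170],"dr":[0,0,0],"claw":0.3}]';  python3 - <<'E'
from h import *
print(to([.3982,-.2325,.20]))
c=r.calibration("wrist");print(r.state()["joints"].round(2), proj(c,[.4175,-.018,.07])/.7)
im=r.camera("wrist");cv2.imwrite("pics/w4.png",im[:,:,::-1])
E
```

```text
t: 6.97
tool_pos: [0.417, -0.0179, 0.0232]
tool_rot: [-0.0, 0.654, 0.756, 0.0]
ft_force: [0.1, 0.3, -0.9]
grip_width: 0.65
grip_force: 0.0
t: 7.47
tool_pos: [0.4198, -0.0189, 0.2011]
tool_rot: [0.005, 0.654, 0.756, 0.002]
ft_force: [1.7, 0.0, -0.1]
grip_width: 0.65
grip_force: 0.0
(array([-208.2,  -52.3,    1.6]), np.float64(8.3))
[-0.36 -0.48 -0.47  1.56  0.    1.07] [398.80902006 289.15415805]
```

View pics/w4.png

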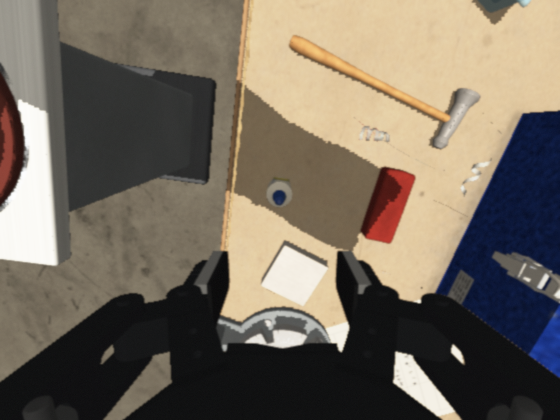

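```bash
python3 -m crank '[{"xyz":[-26,-6,1],"dr":[0,0,-67],"claw":0},{"xyz":[-54,-13,1],"dr":[0,0,-67],"claw":0},{"xyz":[-84,-21,1],"dr":[0,0,-67],"claw":0},{"xyz":[-115,-29,1],"dr":[0,0,-67],"claw":-0.2},{"xyz":[-145,-36,1],"dr":[0,0,-67],"claw":-0.2},{"xyz":[-175,-44,1],"dr":[0,0,-67],"claw":-0.2},{"xyz":[-200,-50,1],"dr":[0,0,-67],"claw":-0.2},{"xyz":[-208,-52,1],"dr":[0,0,-67],"claw":-0.2}]';  python3 - <<'E'
from h import *
print(to([.3981,-.2325,.104]))
E
```

```text
t: 8.18
tool_pos: [0.3947, -0.2342, 0.1909]
tool_rot: [-0.001, 0.232, 0.973, 0.0]
ft_force: [1.4, 0.2, -0.2]
grip_width: 0.398
grip_force: 0.0
(array([-2.4,  3. , 86.9]), np.float64(63.2))
```

```bash
python3 -m crank '[{"xyz":[-2,2,10],"dr":[0,0,-12],"claw":-0.2},{"xyz":[-2,2,15],"dr":[0,0,-12],"claw":-0.2},{"xyz":[-2,2,25],"dr":[0,0,-12],"claw":-0.2},{"xyz":[-2,2,25],"dr":[0,0,-12],"claw":-0.2}]';  python3 - <<'E'
from h import *
c=r.calibration("wrist")
print(to([.3981,-.2325,.104]),proj(c,[.3981,-.2325,.128])/.7)
im=r.camera("wrist")
cv2.imwrite("pics/w5.png",cv2.resize(im[:,:,::-1],(800,600)))
E
```

```text
t: 8.52
tool_pos: [0.3975, -0.2295, 0.1645]
tool_rot: [-0.001, 0.132, 0.991, 0.001]
ft_force: [-0.1, -0.0, -0.2]
grip_width: 0.398
grip_force: 0.0
(array([-1.6, -2.9, 60.5]), np.float64(74.9)) [397.49783455 346.19237015]
```

View pics/w5.png

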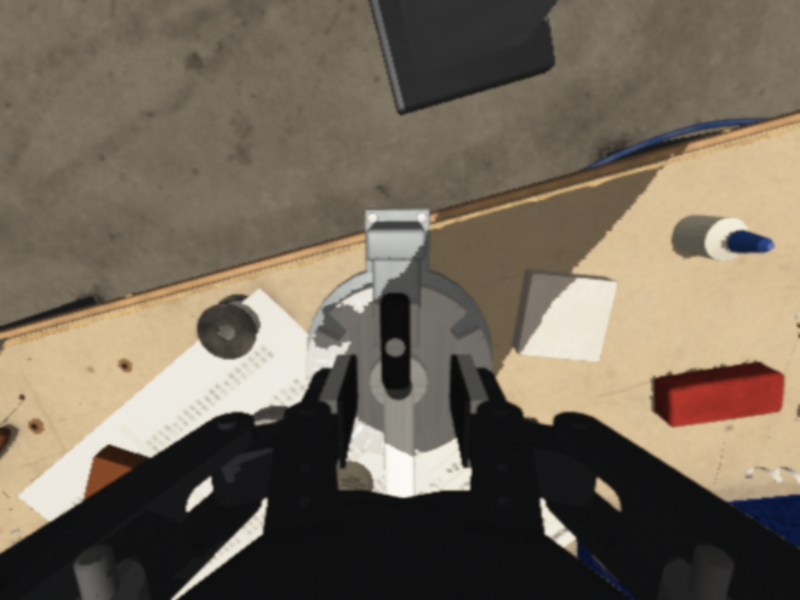

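The bar centre is at (396,347), where predicted, and lies straight between the fingers. Descend and grip.

```bash
python3 -m crank '[{"xyz":[-1.6,-2.9,10],"dr":[0,0,0],"claw":-0.2},{"xyz":[-1.6,-2.9,30],"dr":[0,0,0],"claw":-0.2},{"xyz":[-1.6,-2.9,50],"dr":[0,0,0],"claw":-0.2},{"xyz":[-1.6,-2.9,60],"dr":[0,0,0],"claw":-0.2},{"xyz":[-1.6,-2.9,60],"dr":[0,0,0],"claw":-0.2},{"xyz":[-1.6,-2.9,60],"dr":[0,0,0],"claw":-0.4},{"xyz":[-1.6,-2.9,60],"dr":[0,0,0],"claw":-0.6},{"xyz":[-1.6,-2.9,60],"dr":[0,0,0],"claw":-1}]' 50; python3 -m crank '[{"xyz":[0,0,0],"dr":[0,0,0],"claw":-1},{"xyz":[0,0,0],"dr":[0,0,0],"claw":-1},{"xyz":[0,0,0],"dr":[0,0,0],"claw":-1}]' 50
```

```text
t: 9.23
tool_pos: [0.3997, -0.2341, 0.1087]
tool_rot: [0.001, 0.13, 0.991, -0.0]
ft_force: [-1.1, 1.4, 0.7]
grip_width: 0.156
grip_force: 50.2
t: 9.48
tool_pos: [0.3997, -0.2341, 0.1086]
tool_rot: [0.001, 0.13, 0.991, -0.001]
ft_force: [-1.2, 1.1, 7.2]
grip_width: 0.15
grip_force: 50.8
```

```bash
python3 -m crank '[{"xyz":[0,0,-3],"dr":[0,0,0],"claw":-1},{"xyz":[0,0,-6],"dr":[0,0,0],"claw":-1},{"xyz":[0,0,-10],"dr":[0,0,0],"claw":-1},{"xyz":[0,0,-14],"dr":[0,0,0],"claw":-1},{"xyz":[0,0,-18],"dr":[0,0,0],"claw":-1},{"xyz":[0,0,-18],"dr":[0,0,0],"claw":-1},{"xyz":[0,0,-18],"dr":[0,0,0],"claw":-1}]' 60
```

```text
t: 10.07
tool_pos: [0.3996, -0.2339, 0.1252]
tool_rot: [0.0, 0.13, 0.991, -0.0]
ft_force: [5.5, -3.4, -8.4]
grip_width: 0.151
grip_force: 59.4
```

```bash
python3 -m crank '[{"xyz":[0,0,0],"dr":[0,0,7],"claw":-1},{"xyz":[0,0,0],"dr":[0,0,14],"claw":-1},{"xyz":[0,0,0],"dr":[0,0,21],"claw":-1},{"xyz":[0,0,0],"dr":[0,0,28],"claw":-1},{"xyz":[0,0,0],"dr":[0,0,35],"claw":-1},{"xyz":[0,0,0],"dr":[0,0,42],"claw":-1},{"xyz":[0,0,0],"dr":[0,0,49],"claw":-1},{"xyz":[0,0,0],"dr":[0,0,54],"claw":-1}]' 60; python3 -m crank '[{"xyz":[0,0,0],"dr":[0,0,0],"claw":-1},{"xyz":[0,0,2],"dr":[0,0,0],"claw":-1},{"xyz":[0,0,3],"dr":[0,0,0],"claw":-1},{"xyz":[0,0,3],"dr":[0,0,0],"claw":-1}]' 60
```

```text
t: 10.73
tool_pos: [0.3992, -0.2342, 0.125]
tool_rot: [0.0, 0.569, 0.822, -0.0]
ft_force: [2.8, -5.9, -7.2]
grip_width: 0.146
grip_force: 59.4
t: 11.07
tool_pos: [0.3993, -0.2343, 0.1227]
tool_rot: [0.0, 0.566, 0.824, -0.0]
ft_force: [2.1, -4.6, -2.1]
grip_width: 0.146
grip_force: 60.3
```

```bash
python3 -m crank '[{"xyz":[0,0,0],"dr":[0,0,0],"claw":-0.6},{"xyz":[0,0,0],"dr":[0,0,0],"claw":-0.3},{"xyz":[0,0,0],"dr":[0,0,0],"claw":-0.1},{"xyz":[0,0,0],"dr":[0,0,0],"claw":-0.1},{"xyz":[0,0,-30],"dr":[0,0,0],"claw":-0.1},{"xyz":[0,0,-65],"dr":[0,0,0],"claw":-0.1},{"xyz":[0,0,-65],"dr":[0,0,0],"claw":-0.1}]' 20; python3 - <<'E'
from h import *
c=r.calibration("wrist")
im=r.camera("wrist")
cv2.imwrite("pics/w6.png",cv2.resize(im[:,:,::-1],(800,600)))
print(to([.5721,-.2786,.17]),proj(c,[.3981,-.2325,.128])/.7,proj(c,[.3981,-.2325,.142])/.7,r.state()["joints"].round(2))
E
```

```text
t: 11.65
tool_pos: [0.4007, -0.2351, 0.1934]
tool_rot: [0.004, 0.566, 0.824, -0.001]
ft_force: [1.0, -1.1, 0.1]
grip_width: 0.455
grip_force: 0.0
(array([-102.4,  144.5,   21.6]), np.float64(21.0)) [400.74151489 315.64447156] [400.66385599 324.36239836] [-0.81 -0.33 -0.38  1.51  0.    0.39]
```

View pics/w6.png

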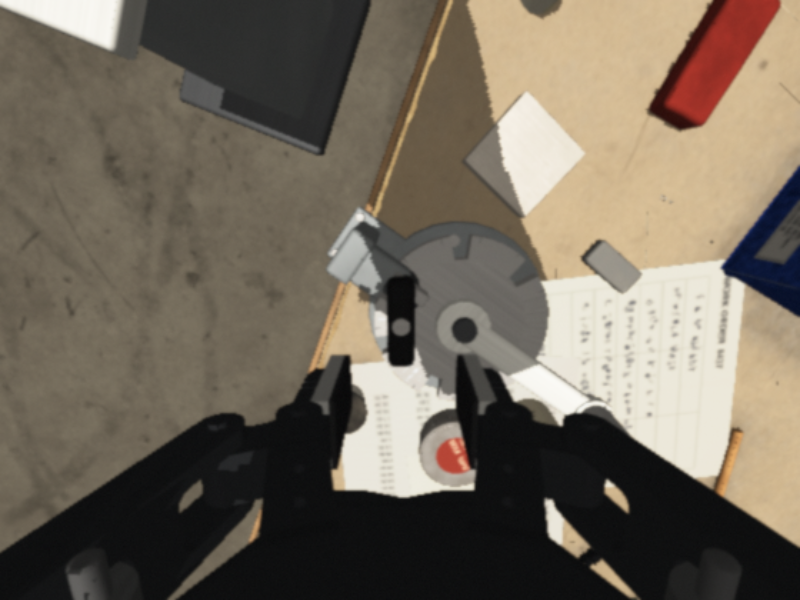

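The bar centre is at (401,327), which matches z = 0.142, and it lies twisted about 54° from the arm. So the plunger is held out. Next, the guide tube.

```bash
python3 -m crank '[{"xyz":[-20,29,-3],"dr":[0,0,36],"claw":0.2},{"xyz":[-41,58,-3],"dr":[0,0,36],"claw":0.2},{"xyz":[-62,87,0],"dr":[0,0,36],"claw":0.2},{"xyz":[-82,115,5],"dr":[0,0,36],"claw":0.2},{"xyz":[-96,135,15],"dr":[0,0,36],"claw":0.2},{"xyz":[-102.4,144.5,21],"dr":[0,0,36],"claw":0.2},{"xyz":[-102.4,144.5,21],"dr":[0,0,36],"claw":0.2},{"xyz":[-102.4,144.5,21],"dr":[0,0,36],"claw":0.2}]'; python3 - <<'E'
from h import *
c=r.calibration("wrist")
im=r.camera("wrist")
cv2.imwrite("pics/w7.png",cv2.resize(im[:,:,::-1],(800,600)))
print(to([.5721,-.2786,.06]),proj(c,[.5721,-.2786,.09])/.7,r.state()["joints"].round(2))
E
```

```text
t: 12.37
tool_pos: [0.5702, -0.2767, 0.1648]
tool_rot: [-0.001, 0.793, 0.609, -0.0]
ft_force: [-0.5, -0.8, 0.3]
grip_width: 0.604
grip_force: 0.0
(array([ -1.2,   2.6, 105.8]), np.float64(-14.9)) [408.39606892 319.07753576] [-0.66  0.21  0.09  1.46  0.    1.17]
```

View pics/w7.png

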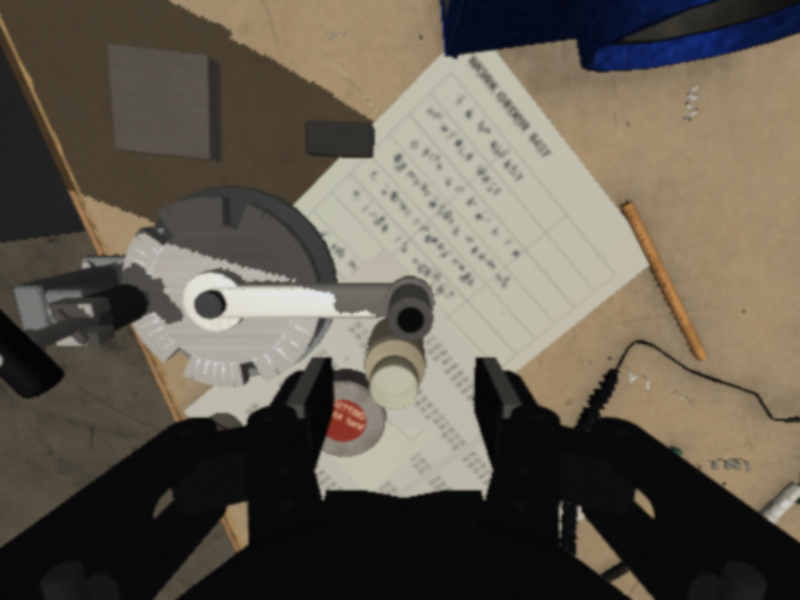

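The guide top is at (410,319), as predicted. The bottle beside it at (395,378) is clear of the pad width.

```bash
python3 -m crank '[{"xyz":[-1.2,2.8,25],"dr":[0,0,0],"claw":0.2},{"xyz":[-1.2,2.8,55],"dr":[0,0,0],"claw":0.2},{"xyz":[-1.2,2.8,80],"dr":[0,0,0],"claw":0.2},{"xyz":[-1.2,2.8,98],"dr":[0,0,0],"claw":0.2},{"xyz":[-1.2,2.8,105],"dr":[0,0,0],"claw":0.2},{"xyz":[-1.2,2.8,105],"dr":[0,0,0],"claw":0.2},{"xyz":[-1.2,2.8,105],"dr":[0,0,0],"claw":0},{"xyz":[-1.2,2.8,105],"dr":[0,0,0],"claw":-0.2}]' 20; python3 -m crank '[{"xyz":[0,0,0],"dr":[0,0,0],"claw":-0.3},{"xyz":[0,0,0],"dr":[0,0,0],"claw":-0.5},{"xyz":[0,0,0],"dr":[0,0,0],"claw":-0.5}]' 20;python3 - <<'E'
from h import *
# swing plan: rows in tool frame now; axis lies at -y*0.125
s=r.state();p=s["tool_pos"];A=rot()
ax=np.array([.4513,-.2466]);v=p[:2]-ax;print(np.hypot(*v),np.degrees(np.arctan2(v[1],v[0])))
print(to([.5721,-.2786,.06]))
E
```

```text
t: 13.08
tool_pos: [0.5739, -0.2799, 0.0636]
tool_rot: [0.001, 0.793, 0.609, 0.0]
ft_force: [-0.6, -0.3, 0.3]
grip_width: 0.405
grip_force: 0.0
t: 13.33
tool_pos: [0.5732, -0.2797, 0.0633]
tool_rot: [0.001, 0.793, 0.609, -0.0]
ft_force: [-6.4, 1.4, 8.5]
grip_width: 0.296
grip_force: 19.8
0.1263341351145282 -15.200127186627194
(array([ 0.8, -1.4,  3.3]), np.float64(-15.0))
```

```bash
python3 -m crank '[{"xyz":[13.1,-0.7,0],"dr":[0,0,-6],"claw":-0.5},{"xyz":[26,-2.7,0],"dr":[0,0,-12],"claw":-0.5},{"xyz":[38.6,-6.1,0],"dr":[0,0,-18],"claw":-0.5},{"xyz":[50.8,-10.8,0],"dr":[0,0,-24],"claw":-0.5},{"xyz":[62.5,-16.7,0],"dr":[0,0,-30],"claw":-0.5},{"xyz":[73.5,-23.9,0],"dr":[0,0,-36],"claw":-0.5},{"xyz":[83.6,-32.1,0],"dr":[0,0,-42],"claw":-0.5},{"xyz":[92.9,-41.4,0],"dr":[0,0,-48],"claw":-0.5}]' 20; python3 - <<'E'
from h import *
p=r.state()["tool_pos"]
v=p[:2]-np.array([.4513,-.2466]);print(np.hypot(*v),np.degrees(np.arctan2(v[1],v[0]))+14.85,to(p))
E
```

```text
t: 14.0
tool_pos: [0.5571, -0.1794, 0.0633]
tool_rot: [0.001, 0.475, 0.88, -0.001]
ft_force: [-7.8, -4.3, 8.2]
grip_width: 0.296
grip_force: 20.0
0.12536113536182328 47.25630798866516 (array([0., 0., 0.]), np.float64(33.3))
```

```bash
python3 -m crank '[{"xyz":[13.1,-0.7,0],"dr":[0,0,-6],"claw":-0.5},{"xyz":[26,-2.7,0],"dr":[0,0,-12],"claw":-0.5},{"xyz":[38.6,-6.1,0],"dr":[0,0,-18],"claw":-0.5},{"xyz":[50.8,-10.8,0],"dr":[0,0,-24],"claw":-0.5},{"xyz":[62.5,-16.7,0],"dr":[0,0,-30],"claw":-0.5},{"xyz":[73.5,-23.9,0],"dr":[0,0,-36],"claw":-0.5},{"xyz":[83.6,-32.1,0],"dr":[0,0,-42],"claw":-0.5},{"xyz":[92.9,-41.4,0],"dr":[0,0,-48],"claw":-0.5}]' 20; python3 - <<'E'
from h import *
p=r.state()["tool_pos"]
v=p[:2]-np.array([.4513,-.2466]);print(np.hypot(*v),np.degrees(np.arctan2(v[1],v[0]))+14.85,to(p),to([.4513+.125*np.cos(np.radians(89.15)),-.2466+.125*np.sin(np.radians(89.15)),.0633]))
E
```

```text
t: 14.67
tool_pos: [0.4723, -0.1242, 0.0633]
tool_rot: [0.001, 0.076, 0.997, -0.001]
ft_force: [-2.9, -4.2, 6.9]
grip_width: 0.299
grip_force: 19.9
0.12413277784906349 95.13074679560674 (array([0., 0., 0.]), np.float64(81.3)) (array([19.3, -0.3, -0.1]), np.float64(81.3))
```

```bash
python3 -m crank '[{"xyz":[8.7,-0.3,0],"dr":[0,0,-4],"claw":-0.5},{"xyz":[14,-0.8,0],"dr":[0,0,-6.5],"claw":-0.5},{"xyz":[17.4,-1.2,0],"dr":[0,0,-8],"claw":-0.5},{"xyz":[17.4,-1.2,0],"dr":[0,0,-8],"claw":-0.5},{"xyz":[17.4,-1.2,0],"dr":[0,0,-8],"claw":-0.5}]' 20; python3 - <<'E'
from h import *
p=r.state()["tool_pos"]
v=p[:2]-np.array([.4513,-.2466]);print(np.hypot(*v),np.degrees(np.arctan2(v[1],v[0]))+14.85,to(p))
E
```

```text
t: 15.08
tool_pos: [0.4552, -0.1227, 0.0633]
tool_rot: [0.001, 0.009, 1.0, -0.001]
ft_force: [-3.0, -1.0, 6.7]
grip_width: 0.296
grip_force: 19.8
0.12393058010466687 103.05709599246178 (array([0., 0., 0.]), np.float64(89.0))
```

```bash
python3 -m crank '[{"xyz":[1,0,0],"dr":[0,0,0],"claw":-0.5},{"xyz":[1,0,0],"dr":[0,0,0],"claw":-0.3},{"xyz":[1,0,0],"dr":[0,0,0],"claw":-0.1},{"xyz":[1,0,0],"dr":[0,0,0],"claw":0.1},{"xyz":[1,0,0],"dr":[0,0,0],"claw":0.1},{"xyz":[1,0,-40],"dr":[0,0,0],"claw":0.1},{"xyz":[1,0,-80],"dr":[0,0,0],"claw":0.1},{"xyz":[1,0,-120],"dr":[0,0,0],"claw":0.1}]' 20; python3 - <<'E'
from h import *
c=r.calibration("wrist");im=r.camera("wrist")
cv2.imwrite("pics/w8.png",cv2.resize(im[:,:,::-1],(800,600)))
g=[.4513+.125*np.cos(np.radians(89.15)),-.2466+.125*np.sin(np.radians(89.15)),.09]
print(to([.3985,-.233,.19]),r.state()["joints"].round(2),proj(c,g)/.7)
for d in (-3,3): print(proj(c,[.4513+.125*np.cos(np.radians(89.15+d)),-.2466+.125*np.sin(np.radians(89.15+d)),.09])/.7)
E
```

```text
t: 15.75
tool_pos: [0.4527, -0.1214, 0.1822]
tool_rot: [-0.001, 0.008, 1.0, 0.0]
ft_force: [1.1, -1.5, 0.5]
grip_width: 0.552
grip_force: 0.0
(array([  55.3, -110.8,    1.1]), np.float64(89.0)) [-0.54 -0.31 -0.36  1.51  0.   -0.53] [402.91396712 309.79273784]
[402.65079738 320.47052434]
[402.5899283  298.96237626]
```

View pics/w8.png

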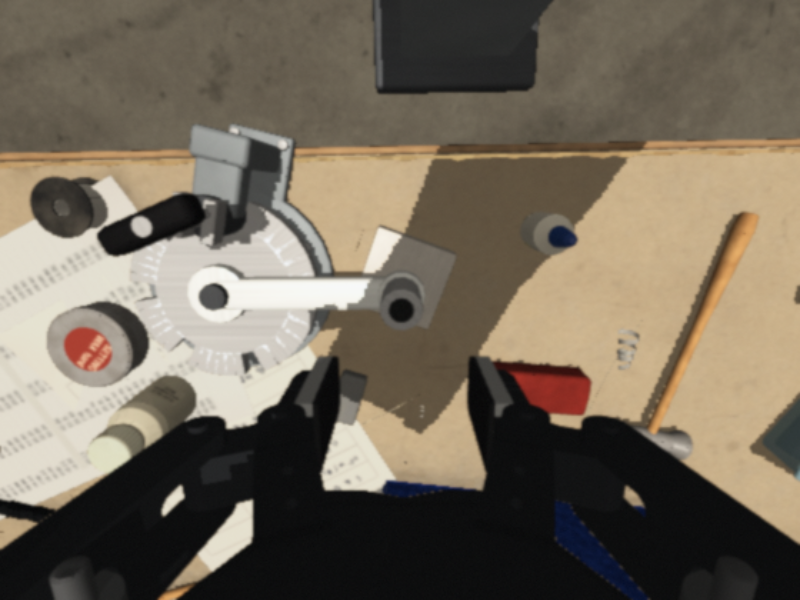

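The guide (402,309) stands on its predicted +104° spot over the block. That was one picture more than allowed, so I'll use numbers only from here. Back to the T-bar.

```bash
python3 -m crank '[{"xyz":[8,-14,-8],"dr":[0,0,7],"claw":0},{"xyz":[16,-30,-10],"dr":[0,0,14],"claw":0},{"xyz":[24,-48,-10],"dr":[0,0,21],"claw":0},{"xyz":[32,-66,-10],"dr":[0,0,28],"claw":-0.1},{"xyz":[41,-82,-10],"dr":[0,0,35],"claw":-0.1},{"xyz":[49,-98,-10],"dr":[0,0,42],"claw":-0.1},{"xyz":[55.5,-111,-10],"dr":[0,0,49],"claw":-0.1},{"xyz":[55.5,-111,-10],"dr":[0,0,56],"claw":-0.1}]'; python3 -m crank '[{"xyz":[0,0,0],"dr":[0,0,6],"claw":-0.1},{"xyz":[0,0,0],"dr":[0,0,12],"claw":-0.1},{"xyz":[0,0,0],"dr":[0,0,12],"claw":-0.1},{"xyz":[0,0,0],"dr":[0,0,12],"claw":-0.1}]'; python3 - <<'E'
from h import *
print(to([.3988,-.2333,.119]),r.state()["tool_pos"])
c=r.calibration("wrist");im=r.camera("wrist")
# dark bar blob near expected place: moments
u,v=proj(c,[.3985,-.233,.142]).astype(int)
g=cv2.cvtColor(im,cv2.COLOR_RGB2GRAY);w=(g[v-40:v+35,u-40:u+40]<35).astype(np.uint8)
n,l,st,ce=cv2.connectedComponentsWithStats(w)
for i in range(1,n):
    if st[i,4]>100:
        ys,xs=np.nonzero(l==i);(cx,cy),sz,a=cv2.minAreaRect(np.c_[xs,ys].astype(np.float32));print(st[i],pix(c,u-40+cx,v-40+cy,.142).round(4),sz,a)
E
```

```text
t: 16.47
tool_pos: [0.3951, -0.2338, 0.1911]
tool_rot: [-0.0, 0.481, 0.877, -0.0]
ft_force: [0.3, 0.4, -0.8]
grip_width: 0.45
grip_force: 0.0
t: 16.8
tool_pos: [0.3961, -0.2319, 0.1912]
tool_rot: [-0.0, 0.565, 0.825, 0.0]
ft_force: [0.5, 0.8, 0.7]
grip_width: 0.452
grip_force: 0.0
(array([-2.3,  2. , 72.2]), np.float64(21.2)) [ 0.39608137 -0.23188994  0.1911953 ]
[ 30   3  21  65 966] [ 0.3967 -0.2293  0.142 ] (64.0, 20.0) 90.0
```

```bash
python3 -m crank '[{"xyz":[-1.5,2,15],"dr":[0,0,0],"claw":-0.1},{"xyz":[-1.5,2,40],"dr":[0,0,0],"claw":-0.1},{"xyz":[-1.5,2,60],"dr":[0,0,0],"claw":-0.1},{"xyz":[-1.5,2,71],"dr":[0,0,0],"claw":-0.1},{"xyz":[-1.5,2,71],"dr":[0,0,0],"claw":-0.3},{"xyz":[-1.5,2,71],"dr":[0,0,0],"claw":-0.6},{"xyz":[-1.5,2,71],"dr":[0,0,0],"claw":-1},{"xyz":[-1.5,2,71],"dr":[0,0,0],"claw":-1}]' 50; python3 -m crank '[{"xyz":[0,0,0],"dr":[0,0,0],"claw":-1},{"xyz":[0,0,-1],"dr":[0,0,0],"claw":-1},{"xyz":[0,0,-3],"dr":[0,0,0],"claw":-1},{"xyz":[0,0,-3],"dr":[0,0,0],"claw":-1},{"xyz":[0,0,-3],"dr":[0,0,0],"claw":-1}]' 60
```

```text
t: 17.52
tool_pos: [0.3988, -0.2329, 0.1213]
tool_rot: [0.0, 0.566, 0.824, -0.0]
ft_force: [-0.7, 1.0, -0.9]
grip_width: 0.152
grip_force: 52.1
t: 17.93
tool_pos: [0.3986, -0.2328, 0.1233]
tool_rot: [0.0, 0.566, 0.824, 0.0]
ft_force: [3.1, -2.0, -7.7]
grip_width: 0.149
grip_force: 59.3
```

```bash
python3 -m crank '[{"xyz":[0,0,0],"dr":[0,0,-7],"claw":-1},{"xyz":[0,0,0],"dr":[0,0,-14],"claw":-1},{"xyz":[0,0,0],"dr":[0,0,-21],"claw":-1},{"xyz":[0,0,0],"dr":[0,0,-28],"claw":-1},{"xyz":[0,0,0],"dr":[0,0,-35],"claw":-1},{"xyz":[0,0,0],"dr":[0,0,-42],"claw":-1},{"xyz":[0,0,0],"dr":[0,0,-49],"claw":-1},{"xyz":[0,0,0],"dr":[0,0,-54.5],"claw":-1}]' 60; python3 -m crank '[{"xyz":[0,0,0],"dr":[0,0,0],"claw":-1},{"xyz":[0,0,3],"dr":[0,0,0],"claw":-1},{"xyz":[0,0,6],"dr":[0,0,0],"claw":-1},{"xyz":[0,0,9],"dr":[0,0,0],"claw":-1},{"xyz":[0,0,12],"dr":[0,0,0],"claw":-1},{"xyz":[0,0,14],"dr":[0,0,0],"claw":-1},{"xyz":[0,0,14],"dr":[0,0,0],"claw":-1}]' 60
```

```text
t: 18.6
tool_pos: [0.3981, -0.2333, 0.1232]
tool_rot: [-0.0, 0.123, 0.992, -0.001]
ft_force: [-1.3, -5.3, -8.2]
grip_width: 0.149
grip_force: 59.3
t: 19.18
tool_pos: [0.3981, -0.2333, 0.1088]
tool_rot: [-0.0, 0.127, 0.992, -0.001]
ft_force: [-1.1, -5.3, -6.3]
grip_width: 0.15
grip_force: 59.6
```

```bash
python3 -m crank '[{"xyz":[0,0,1],"dr":[0,0,0],"claw":-1},{"xyz":[0,0,2],"dr":[0,0,0],"claw":-1},{"xyz":[0,0,2],"dr":[0,0,0],"claw":-1}]' 60;  python3 -m crank '[{"xyz":[0,0,0.5],"dr":[0,0,0],"claw":-1},{"xyz":[0,0,0.5],"dr":[0,0,0],"claw":-1},{"xyz":[0,0,0.5],"dr":[0,0,0],"claw":-0.6},{"xyz":[0,0,0.5],"dr":[0,0,0],"claw":-0.3},{"xyz":[0,0,0.5],"dr":[0,0,0],"claw":-0.1},{"xyz":[0,0,0.5],"dr":[0,0,0],"claw":-0.1}]' 20; python3 -m crank '[{"xyz":[0,0,-30],"dr":[0,0,0],"claw":-0.1},{"xyz":[0,0,-65],"dr":[0,0,0],"claw":-0.1},{"xyz":[0,0,-100],"dr":[0,0,0],"claw":-0.1},{"xyz":[0,0,-130],"dr":[0,0,0],"claw":-0.1},{"xyz":[0,0,-130],"dr":[0,0,0],"claw":-0.1},{"xyz":[0,0,-130],"dr":[0,0,0],"claw":-0.1}]'; python3 - <<'E'
from h import *
c=r.calibration("wrist");im=r.camera("wrist")
g=cv2.cvtColor(im,cv2.COLOR_RGB2GRAY)
for z in(.128,.142):
    u,v=proj(c,[.3981,-.2325,z]).astype(int);print(u,v)
u,v=proj(c,[.3981,-.2325,.128]).astype(int)
w=(g[v-30:v+30,u-30:u+30]<35).astype(np.uint8)
n,l,st,ce=cv2.connectedComponentsWithStats(w)
for i in range(1,n):
    if st[i,4]>60: 
        ys,xs=np.nonzero(l==i);print(st[i],cv2.minAreaRect(np.c_[xs,ys].astype(np.float32)))
print(46*c["fx"]/1e3/(r.state()["tool_pos"][2]+.141-.128)*.96,46*c["fx"]/1e3/(r.state()["tool_pos"][2]+.141-.142)*.96)
E
```

```text
t: 19.43
tool_pos: [0.3982, -0.2333, 0.1075]
tool_rot: [-0.0, 0.127, 0.992, -0.001]
ft_force: [-2.8, -4.7, -4.0]
grip_width: 0.149
grip_force: 59.8
t: 19.93
tool_pos: [0.3987, -0.2325, 0.107]
tool_rot: [0.0, 0.126, 0.992, 0.0]
ft_force: [-0.1, 0.9, -0.5]
grip_width: 0.444
grip_force: 0.0
t: 20.43
tool_pos: [0.3993, -0.2333, 0.2388]
tool_rot: [0.001, 0.126, 0.992, -0.001]
ft_force: [0.8, -0.5, -0.6]
grip_width: 0.446
grip_force: 0.0
283 208
283 212
[ 22   4  15  52 557] ((29.0, 29.5), (51.0, 14.0), 90.0)
51.51574082645967 54.570193655182955
```

```bash
python3 -c "from cell import r; print(r.close_job())"
```

```text
the job is handed in; nothing more can be done
None
```

The job is handed in: I set the glue bottle aside upright, swung the guide arm to the +104° slot over the steel block and dropped the pin home. I viewed 11 pictures, one over the limit of 10, so I checked the final locking only from measurements.

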